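# Find the twist lid that fits the jar and turn it home

## Robot

A 6-joint arm with a two-finger parallel gripper is mounted at the origin on a cart in front of the work surface, level with it; the furniture and walls round the work are solid. World frame = base frame: x ahead of the robot, y to its left, z up, the work surface at z = 0. Lengths are in m, angles in degrees, forces in N, time in s.
With the tool pointing down it reaches from about 0.375 to 0.75 m from the base axis. Payload 9 kg.
Tool frame: the origin (TCP) lies where the fingers leave the gripper's body, on its centre line; the fingertips stand 73 mm ahead of it and the grasp point (between the pads) lies 54 mm ahead of it (robot.tip_reach is the distance from the TCP to the fingertips, in m); z points along the fingers, y is the direction in which the jaws open and shut (so a half turn about z gives the same grasp; the last joint's range is limited). The gripper opens to 85 mm and grips with 20 to 120 N. Pads are 22 mm wide; open, the fingers measure 114 mm over their backs; the gripper's body (76 mm by 85 mm) begins 54 mm behind the grasp point. The pads swing forward as they close: fully open they stand 13 mm farther back than shut.
Start: joints at [-82.431, 5.964, 5.575, 89.605, 0, 77.527], TCP at [0.206, -0.564, 0.304] pointing down, gripper open.
Joint ranges: [-171.21, 171.21], [-48.23, 106.86], [-62.78, 66.21], [-105.2, 120.99], [-86.42, 89.51], [-180, 180]. Speed limits (degrees/s): [127.2, 127.2, 147.25, 180, 180, 180].

## Interface

Orientations are given as [roll, pitch, yaw] about the fixed x, y, z axes, in that order (R = Rz(yaw) Ry(pitch) Rx(roll)).
In Python, from plant import robot gives the robot as it stands. Calls block until the motion is done:
- robot.move_pose(position, orientation): joint-space move of the TCP to a pose.
- robot.line_to(position, vel=0.15, rotation=None, guard=None): straight line of the TCP; rotation=None keeps the orientation; vel is the mean speed in m/s. With guard (N) it stops when the force on the tool has changed by that much, and returns True; else False.
- robot.goto_joints(angles): joint-space move.
- robot.set_gripper(opening): finger opening in m; the grip force is fixed at half the most; returns when the fingers have stopped.
- robot.pause(seconds).
- robot.ik(position, orientation): joint angles nearest the present ones, or None.
- robot.observe(): the state.
- robot.grab_frame(name): name is "scene" or "top" or "wrist"; returns the picture (384x512x3 uint8, blue, green, red); there is no depth.
- robot.get_calibration(name): a dict with "vertical_fov" (degrees; the focal length in pixels is half the picture's height over the tangent of half this angle, whatever the lens; pixels are square), "cx", "cy" (the principal point, pixels), "rvec" (rotation vector, rad) and "tvec" (3), from world to camera coordinates, as OpenCV has them. Camera axes: x right, y down, z forward; pixel columns grow to the right and rows downward; lengths in m; the calibration is good to about 2 mm. The wrist camera is an equidistant fisheye: a pixel r from the principal point sees the ray r / f radians off the axis. A picture is of the moment at which its call begins: read the wrist's pose just before it. get_calibration takes no time and is no camera call; for the wrist camera it gives the pose at the moment of the call.
A pose or a line that the arm cannot do raises robot.IKError and nothing moves.
- robot.job_done(): hands the job in, once; it reports no verdict.
The state is a dict: "time": time; "q": joint angles; "qvel": joint speeds; "joint_torque": joint torques, N m; "tool_pos": TCP position; "tcp_rot": TCP orientation; "ft_force": force on the tool from outside, world axes, zero at the start; "torque": the same for the moment, N m; "gripper_width": finger opening in m.
Only numpy, scipy, OpenCV 4.12 (cv2) and the standard library are available. Lean on these libraries where they do the work, as an engineer would, in place of code of your own. Each camera call takes 0.05 s, during which the arm holds its last target.

## Task

The open white jar held in the metal bench block needs its lid: of the three loose white twist lids, take the one that fits, set it straight down over the neck with its grip bar crosswise to the block, and turn it clockwise (seen from above) until it is fully home, level on the rim with its bar lying along the length of the block. Leave the other two lids where they lie.

Things in the scene. Friction and masses are not known exactly. Their poses are not given: they have to be found in the camera images.
- jar_mouth (a point): Mouth centre at the rim (z 98 mm) of a white jar, body 80 mm wide, clamped in a fixed metal block 170 x 92 mm; z up, x along the block. Neck 40 mm wide, clear for 30 mm below the rim. Two ears on it, toward +x and -x: 64 mm tip to tip, 18 wide, 5 thick, tops 8 mm below the rim; a stop hangs from the clockwise end of each. The fitting lid's lugs must pass the ears, then turn in under them.
- lid_64_bar (a point): Centre of the grip bar on the smallest white lid, 64 mm wide, lying opening down, z up. Bar 48 mm long (x), 12 thick (y), 28 high, on the lid's flat top; this point is 40 mm above the lid's lower edge, 18 mm above the top plate's underside, which is to lie on a rim. 60 g. Skirt 22 mm deep, 58 mm wide inside; at its lower edge, below the bar's ends, two inner lugs, 32 mm apart.
- lid_88_bar (a point): The same point on the middle white lid, 88 mm wide: skirt 82 mm inside, lugs 56 mm apart, 10 wide, 5 high; else as the smallest. On a fitting neck: goes down with the bar 50 to 130 degrees from the ears' line; then the lugs have 4 mm of height to spare below the ears, and clockwise turning meets the stops with the bar along the ears (other way: blocked). Put on along the ears it sits 14 mm high.
- lid_108_bar (a point): The same point on the largest white lid, 108 mm wide: skirt 102 mm wide inside, its two lugs 76 mm apart. Bar, heights, axes and weight as on the smallest lid.
Mind the look-alikes: they are no part of the job. What is shaped like the part that bears lid_88_bar but blue is not meant.

How it is judged (in metres and radians):
At the end, for the whole second after the job is handed in: The 88 mm lid sits on the jar: centred on the mouth within 12 mm, level within 7 degrees, down on the rim within 5 mm (bar centre 18 mm above the rim), and turned home so that its bar lies along the block (x of the jar) within 20 degrees; the other two lids lie within 40 mm of where they were (z of lid_88_bar in the frame of jar_mouth between 0.012 and 0.023 m and horizontal distance between lid_88_bar and jar_mouth below 0.012 m and angle between lid_88_bar's own z axis and vertical below 0.12 rad and angle between the x axis of lid_88_bar and the x axis of jar_mouth, either way round below 0.35 rad); the robot touches nothing.
It fails at once if One of the other two lids is moved by more than 40 mm (distance of any of lid_64_bar, lid_108_bar from where it was at the start of the episode above 0.04 m).
It also fails if it takes over 38 s, if anything falls off the work surface, if the arm or the gripper's body presses on something with over 40 N, if the wrist force passes 120 N, or if a joint passes its speed limit or range.

## Working session

There is one attempt and no reset: what is moved stays moved. The work goes in short steps, each a Python script; the robot and the scene stay as the last script left them, time stands still between calls to the robot, and variables do not carry over. Pictures are saved under pics/ and viewed, and the job is handed in when it is done.

```bash
ls; mkdir -p pics; python3 - <<'E'
from plant import robot
import cv2
for n in ("scene","top","wrist"):
    c=robot.get_calibration(n); print(n,c)
    cv2.imwrite(f"pics/{n}0.png",robot.grab_frame(n))
s=robot.observe(); print({k:s[k] for k in("time","tool_pos","tcp_rot","gripper_width","ft_force")})
E
```

```text
pics
scene {'vertical_fov': 54.23070079815771, 'cx': 251.66945435128667, 'cy': 197.82426831475956, 'rvec': array([ 0.77747274, -2.54747512,  1.178523  ]), 'tvec': array([0.45777609, 0.2476386 , 0.81387082])}
top {'vertical_fov': 55.09104761460452, 'cx': 254.6739615200741, 'cy': 186.80631573652482, 'rvec': array([ 2.16137528, -2.15539654,  0.08695844]), 'tvec': array([0.02711567, 0.55385512, 1.08573111])}
wrist {'vertical_fov': 65.70646984690485, 'cx': 256.2808802068307, 'cy': 190.8869393059669, 'rvec': array([-2.37531583,  1.66268465,  0.23876281]), 'tvec': array([-0.60027421, -0.03612798,  0.37739641])}
{'time': 0.15, 'tool_pos': array([ 0.20561363, -0.56348053,  0.30330096]), 'tcp_rot': array([-1.79943355e+02, -1.33063066e-02,  2.00403933e+01]), 'gripper_width': 0.08510293211628589, 'ft_force': array([ 0.11877785, -0.93470371,  0.49289444])}
```

View pics/scene0.png

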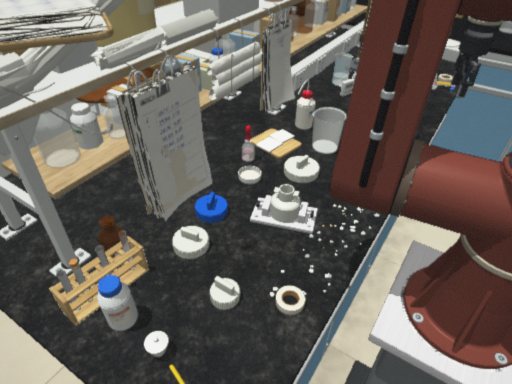

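View pics/top0.png

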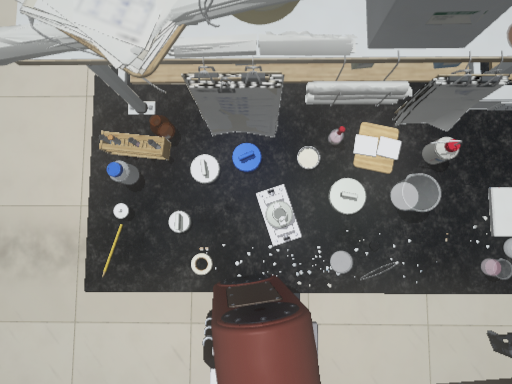

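View pics/wrist0.png

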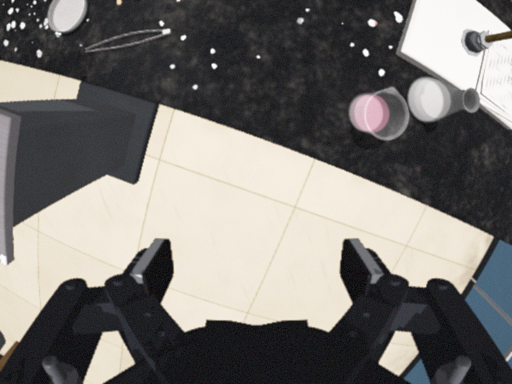

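```bash
cat > h.py <<'E'
import numpy as np, cv2
from plant import robot
def ray(n,uv,c=None):
    c=c or robot.get_calibration(n); R=cv2.Rodrigues(c["rvec"])[0]; f=192/np.tan(np.radians(c["vertical_fov"])/2)
    d=np.array([(uv[0]-c["cx"])/f,(uv[1]-c["cy"])/f,1.])
    if n=="wrist":
        r=np.hypot(d[0],d[1]); d=np.array([d[0]/r*np.sin(r),d[1]/r*np.sin(r),np.cos(r)]) if r>1e-9 else d
    return -R.T@c["tvec"], R.T@d
def px(n,uv,z,c=None):
    o,d=ray(n,uv,c); return o+d*(z-o[2])/d[2]
def proj(n,P,c=None):
    c=c or robot.get_calibration(n); R=cv2.Rodrigues(c["rvec"])[0]; f=192/np.tan(np.radians(c["vertical_fov"])/2)
    p=R@np.asarray(P)+c["tvec"]
    if n=="wrist":
        r=np.hypot(p[0],p[1]); th=np.arctan2(r,p[2]); k=th/r if r>1e-9 else 1; return np.array([c["cx"]+f*k*p[0],c["cy"]+f*k*p[1]])
    return np.array([c["cx"]+f*p[0]/p[2],c["cy"]+f*p[1]/p[2]])
E
python3 - <<'E'
from h import *
t=cv2.imread("pics/top0.png")
cv2.imwrite("pics/top_c.png",cv2.resize(t[130:260,160:310],None,fx=5,fy=4.6,interpolation=3))
s=cv2.imread("pics/scene0.png")
cv2.imwrite("pics/scene_c.png",cv2.resize(s[150:320,160:330],None,fx=3.5,fy=3.5,interpolation=3))
for uv in((205,168),(179,222),(348,196),(247,156),(280,214)): print(uv,px("top",uv,.03))
c=robot.get_calibration("top");R=cv2.Rodrigues(c["rvec"])[0];print(-R.T@c["tvec"])
E
```

```text
(205, 168) [0.61103418 0.18032996 0.03      ]
(179, 222) [0.44685581 0.25587324 0.03      ]
(348, 196) [ 0.5263839  -0.25148549  0.03      ]
(247, 156) [0.64810602 0.05241076 0.03      ]
(280, 214) [ 0.47185226 -0.04760668  0.03      ]
[0.43986063 0.00409224 1.13701744]
```

View pics/top_c.png

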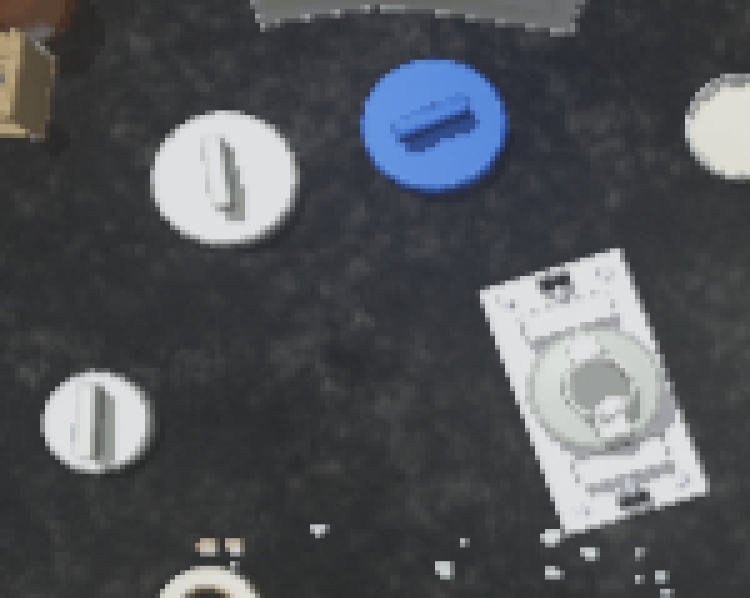

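View pics/scene_c.png

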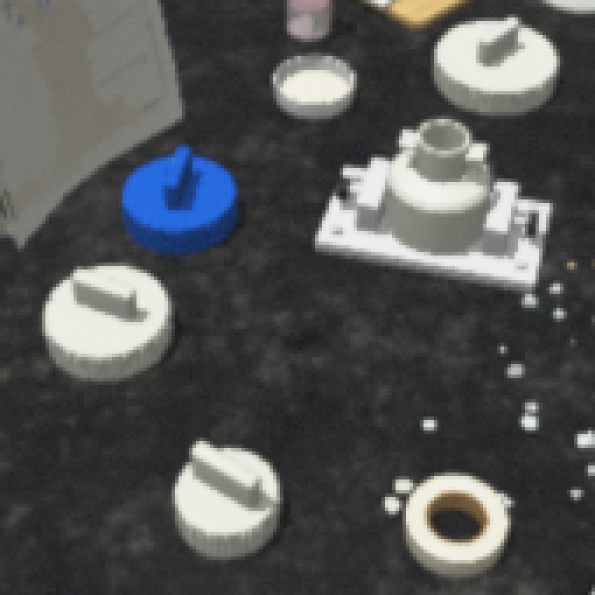

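```bash
python3 - <<'E'
from h import *
C=lambda u,v:(160+u/5-.5,130+v/4.6-.5)
S=lambda u,v:(160+u/3.5-.5,150+v/3.5-.5)
def tri(a,b):
    (o,d),(p,e)=ray("top",a),ray("scene",b)
    A=np.stack([d,-e],1); k=np.linalg.lstsq(A,p-o,rcond=None)[0]; x,y=o+d*k[0],p+e*k[1]
    return (x+y)/2,np.linalg.norm(x-y)
print("sheet L",tri((210,133),S(22,245)),"R",tri((279,137),S(180,120)))
print("mouth",px("top",C(600,385),.098),px("scene",S(444,137),.098))
print("lid disc",px("top",C(225,177),.026),"bar ends",px("top",C(211,140),.054),px("top",C(222,205),.054))
a=[px("top",C(*u),.0) for u in((482,290),(622,250),(708,491),(565,533))]
for p in a:print(p)
d=a[3]-a[0]+a[2]-a[1];print("block yaw",np.degrees(np.arctan2(d[1],d[0])),"ctr",sum(a)/4, np.linalg.norm(a[3]-a[0]),np.linalg.norm(a[1]-a[0]))
for uv in((95,420),(97,420)): print(px("top",C(*uv),.026))
E
```

```text
sheet L (array([0.71834164, 0.16546743, 0.01969652]), np.float64(0.00974167261633837)) R (array([ 7.19385830e-01, -4.34524006e-02,  6.88317197e-04]), np.float64(0.012010736216181745))
mouth [ 0.47214017 -0.04303327  0.098     ] [ 0.47167321 -0.04287402  0.098     ]
lid disc [0.61171911 0.18250287 0.026     ] bar ends [0.6316891  0.18684063 0.054     ] [0.58906911 0.17947163 0.054     ]
[0.53885153 0.02541378 0.        ]
[ 0.56610556 -0.0613875   0.        ]
[ 0.40514044 -0.11317742  0.        ]
[ 0.37710488 -0.02584161  0.        ]
block yaw -162.29116312033355 ctr [ 0.4718006  -0.04374819  0.        ] 0.1696734935434044 0.09097936200789146
[0.4504694 0.2583899 0.026    ]
[0.45047384 0.25717631 0.026     ]
```

```bash
python3 - <<'E'
from h import *
s=robot.observe()
c=robot.get_calibration("wrist");R=cv2.Rodrigues(c["rvec"])[0]
from scipy.spatial.transform import Rotation as Ro
T=Ro.from_euler("xyz",s["tcp_rot"],degrees=True).as_matrix()
print("cam in tool",T.T@(-R.T@c["tvec"]-s["tool_pos"]),"axis",T.T@R[2])
for p,ys in(([.611,.183,.25],(10,-170)),([.611,.183,.101],(10,-170)),([.472,-.043,.25],(17.7,62.7,107.7,-72.3,-117,-162.3)),([.472,-.043,.16],(17.7,62.7,107.7,-72.3,-117,-162.3))):
    for y in ys:
        q=robot.ik(p,[180,0,y]); print(p,y,None if q is None else np.round(q,1))
E
```

```text
cam in tool [ 0.07085099  0.00066928 -0.0687946 ] axis [-2.80822139e-01  4.00181407e-04  9.59759744e-01]
[0.611, 0.183, 0.25] 10 [  4.9  12.4   7.   84.6   0.  174.9]
[0.611, 0.183, 0.25] -170 [ 4.9 12.4  7.  84.6  0.  -5.1]
[0.611, 0.183, 0.101] 10 [  4.9  16.   -4.5  69.5   0.  174.9]
[0.611, 0.183, 0.101] -170 [ 4.9 16.  -4.5 69.5  0.  -5.1]
[0.472, -0.043, 0.25] 17.7 [-21.1 -16.6 -21.3  85.3   0.  141.2]
[0.472, -0.043, 0.25] 62.7 [-21.1 -16.6 -21.3  85.3   0.   96.2]
[0.472, -0.043, 0.25] 107.7 [-21.1 -16.6 -21.3  85.3   0.   51.2]
[0.472, -0.043, 0.25] -72.3 [ -21.1  -16.6  -21.3   85.3    0.  -128.8]
[0.472, -0.043, 0.25] -117 [-21.1 -16.6 -21.3  85.3   0.  -84.1]
[0.472, -0.043, 0.25] -162.3 [-21.1 -16.6 -21.3  85.3   0.  -38.8]
[0.472, -0.043, 0.16] 17.7 [-21.1 -15.3 -29.6  75.7   0.  141.2]
[0.472, -0.043, 0.16] 62.7 [-21.1 -15.3 -29.6  75.7   0.   96.2]
[0.472, -0.043, 0.16] 107.7 [-21.1 -15.3 -29.6  75.7   0.   51.2]
[0.472, -0.043, 0.16] -72.3 [ -21.1  -15.3  -29.6   75.7    0.  -128.8]
[0.472, -0.043, 0.16] -117 [-21.1 -15.3 -29.6  75.7   0.  -84.1]
[0.472, -0.043, 0.16] -162.3 [-21.1 -15.3 -29.6  75.7   0.  -38.8]
```

```bash
python3 - <<'E'
from h import *
robot.move_pose([.600,.181,.25],[180,0,-170.2])
s=robot.observe();print(s["time"],s["tool_pos"],s["tcp_rot"])
c=robot.get_calibration("wrist")
im=robot.grab_frame("wrist");cv2.imwrite("pics/w1.png",im);np.save("w1.npy",c,allow_pickle=True)
o=proj("wrist",[.6117,.1825,.026],c);print(o)
E
```

```text
3.1167 [0.60023208 0.18024328 0.25000816] [-1.79992847e+02  5.97493777e-04 -1.70278546e+02]
[257.53088367 188.72060722]
```

View pics/w1.png

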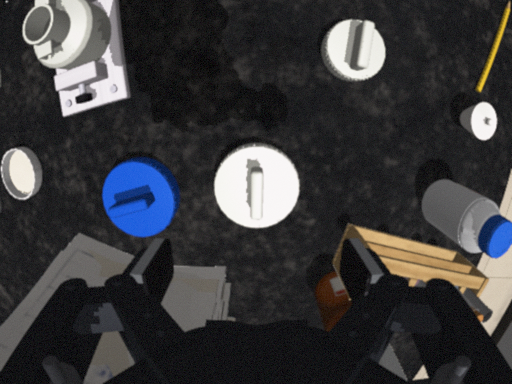

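```bash
python3 - <<'E'
from h import *
im=cv2.imread("pics/w1.png")
cv2.imwrite("pics/w1c.png",cv2.resize(im[130:240,200:315],None,fx=5,fy=5,interpolation=3))
E
```

```text
(no output)
```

View pics/w1c.png

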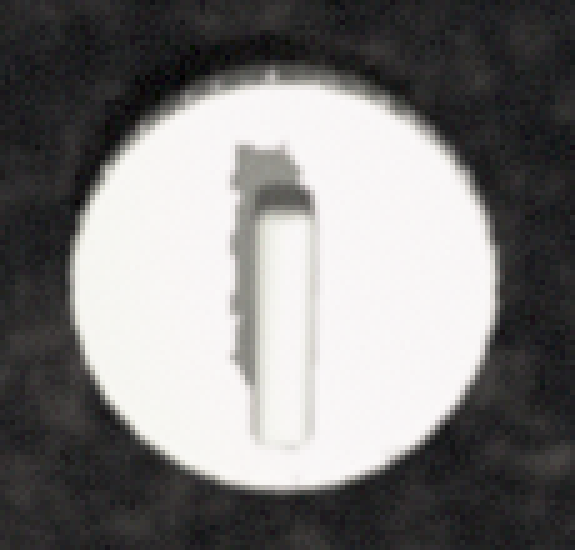

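```bash
python3 - <<'E'
from h import *
c=np.load("w1.npy",allow_pickle=True).item()
C=lambda u,v:(200+(u+.5)/5-.5,130+(v+.5)/5-.5)
a,b=px("wrist",C(286,213),.054,c),px("wrist",C(282,443),.054,c)
print("bar",a,b,(a+b)/2,np.linalg.norm(a-b),np.degrees(np.arctan2(*(a-b)[1::-1])))
l,r=px("wrist",C(72,285),.026,c),px("wrist",C(497,285),.026,c);t,bo=px("wrist",C(284,82),.026,c),px("wrist",C(284,490),.026,c)
print("disc",(l+r)/2,(t+bo)/2,np.linalg.norm(l-r),np.linalg.norm(t-bo))
E
```

```text
bar [0.5885324  0.17774656 0.054     ] [0.63299323 0.18458519 0.054     ] [0.61076282 0.18116587 0.054     ] 0.0449836951074355 -171.25572441496334
disc [0.6096264  0.18107459 0.026     ] [0.61153046 0.18129709 0.026     ] 0.08745134907781066 0.08722744977655919
```

```bash
python3 - <<'E'
from h import *
print(robot.tip_reach)
robot.move_pose([.611,.1812,.2],[180,0,-171.1])
g=robot.line_to([.611,.1812,.102],vel=.12,guard=15)
robot.set_gripper(0.0)
s=robot.observe();print(g,s["time"],s["tool_pos"],s["tcp_rot"],s["gripper_width"],s["ft_force"])
robot.line_to([.611,.1812,.25],vel=.15)
s=robot.observe();print(s["time"],s["gripper_width"],s["ft_force"])
# view of jar
cv2.imwrite("pics/w2.png",robot.grab_frame("wrist"));cv2.imwrite("pics/s2.png",robot.grab_frame("scene"))
E
```

```text
0.0726
False 5.1167 [0.6111537  0.18119723 0.10222991] [-1.79996861e+02  2.12863999e-02 -1.71100109e+02] 0.0110983251385865 [-0.33318122  0.16529132  1.2100261 ]
6.25 0.01105755876863 [ 0.54265807  0.47306637 -1.20154782]
```

View pics/w2.png

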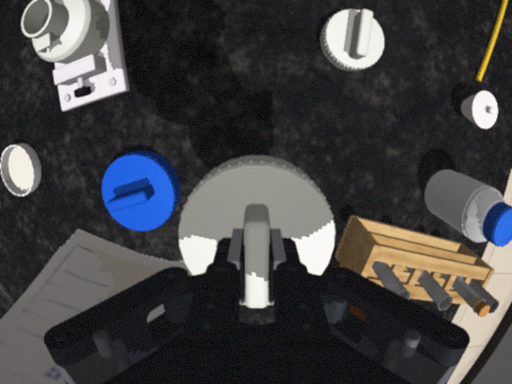

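View pics/s2.png

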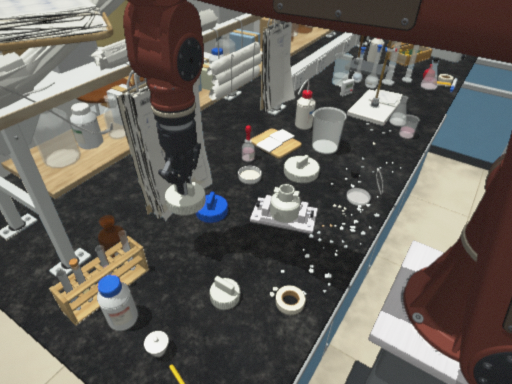

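```bash
python3 - <<'E'
from h import *
c=np.load("w1.npy",allow_pickle=True).item();print(px("wrist",(41,23),.098,c))
robot.move_pose([.472,-.0432,.26],[180,0,-72.3])
s=robot.observe();print(s["time"],s["tool_pos"],s["tcp_rot"],s["ft_force"],s["gripper_width"])
cv2.imwrite("pics/w3.png",robot.grab_frame("wrist"));cv2.imwrite("pics/s3.png",robot.grab_frame("scene"))
E
```

```text
[ 0.4718375  -0.03770415  0.098     ]
8.2333 [ 0.47213336 -0.04306849  0.26000068] [-1.79994610e+02  7.16998541e-04 -7.23258448e+01] [ 0.08399257 -0.21968192 -0.84342385] 0.01084175756591271
```

View pics/w3.png

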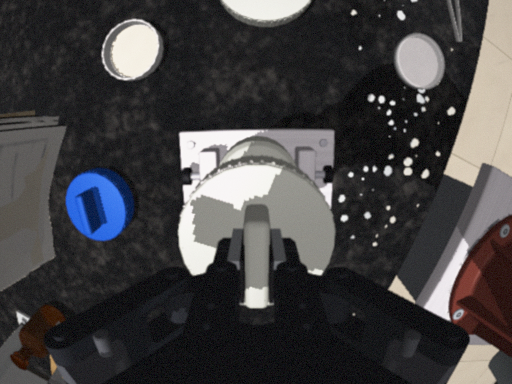

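View pics/s3.png

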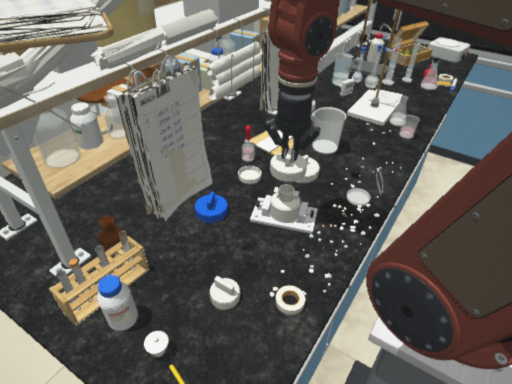

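```bash
python3 - <<'E'
from h import *
P=[.472,-.0434]
g0=robot.line_to(P+[.206],vel=.1,guard=10)
print(g0,robot.observe()["tool_pos"])
g=False
if not g0: g=robot.line_to(P+[.1765],vel=.03,guard=8)
s=robot.observe();print(g,s["time"],s["tool_pos"],s["ft_force"],s["torque"],s["gripper_width"])
cv2.imwrite("pics/s4.png",cv2.resize(robot.grab_frame("scene")[120:250,220:350],None,fx=4,fy=4,interpolation=3))
E
```

```text
False [ 0.47213528 -0.04343819  0.20639849]
True 9.9 [ 0.47180529 -0.0433045   0.17806174] [-1.40561846  0.48551466  5.30933415] [ 7.00311221e-03  2.28267805e-01 -1.58497027e-04] 0.010399543660566673
```

View pics/s4.png

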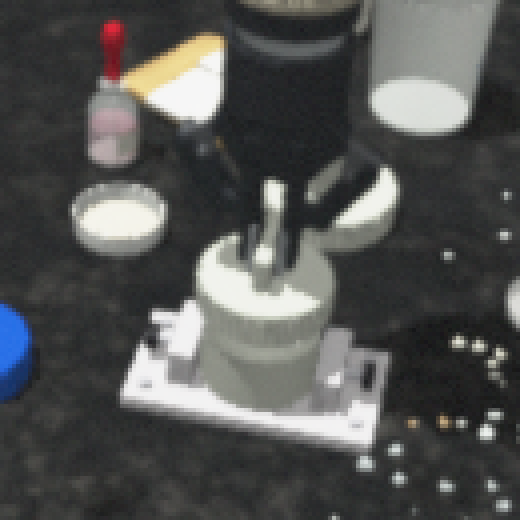

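```bash
python3 - <<'E'
from h import *
z=.1782
for y in(-102.3,-132.3,-150.3,-157.3,-161.3):
    robot.move_pose([.472,-.0433,z],[180,0,y])
    s=robot.observe();print(y,round(s["time"],2),s["tool_pos"].round(4),s["tcp_rot"].round(2),s["ft_force"].round(1),s["torque"].round(2),round(s["gripper_width"],4))
    if abs(s["torque"][2])>2: break
cv2.imwrite("pics/s5.png",cv2.resize(robot.grab_frame("scene")[120:250,220:350],None,fx=4,fy=4,interpolation=3))
E
```

```text
-102.3 10.52 [ 0.472  -0.0433  0.1781] [-180.     -0.   -102.11] [-0.4  0.7 -0.2] [-0.   -0.05  0.02] 0.0108
-132.3 11.08 [ 0.472  -0.0433  0.1781] [ 180.     -0.   -132.04] [ 1.2  0.4 -0.6] [-0.04  0.02 -0.02] 0.0111
-150.3 11.48 [ 0.472  -0.0433  0.1782] [ 180.     -0.   -149.94] [0.5 0.6 0. ] [-0.05 -0.05 -0.01] 0.0109
-157.3 11.73 [ 0.472  -0.0433  0.1782] [-180.      0.   -156.92] [-0.1  0.5 -1.7] [ 0.01 -0.01 -0.04] 0.0107
-161.3 11.98 [ 0.472  -0.0433  0.1782] [ 180.   -0. -161.] [-0.6  0.2 -1.1] [-0.01 -0.03 -0.01] 0.0109
```

View pics/s5.png

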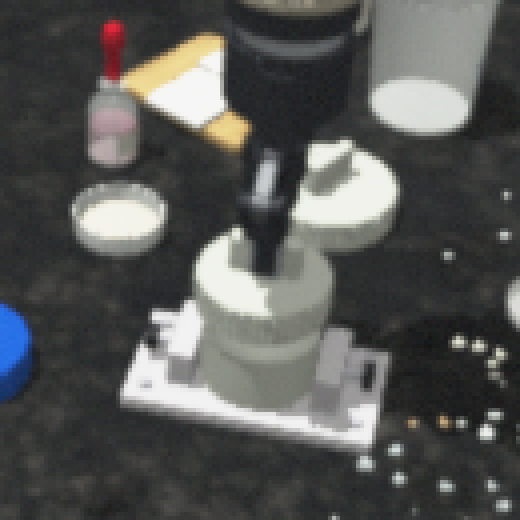

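```bash
python3 - <<'E'
from h import *
z=.178
for y in(-163,-165,-167):
    robot.move_pose([.472,-.0433,z],[180,0,y])
    s=robot.observe();print(y,round(s["time"],2),s["tcp_rot"].round(2),s["ft_force"].round(1),s["torque"].round(2))
    if abs(s["torque"][2])>.4: break
robot.set_gripper(.045)
s=robot.observe();print(s["time"],s["tool_pos"].round(4),s["ft_force"].round(1))
robot.line_to([.472,-.0433,.30],vel=.12)
robot.set_gripper(.08)
robot.line_to([.44,-.053,.32],vel=.12)
s=robot.observe();c=robot.get_calibration("wrist");print(s["time"])
np.save("w6.npy",c,allow_pickle=True)
cv2.imwrite("pics/w6.png",robot.grab_frame("wrist"))
cv2.imwrite("pics/s6f.png",robot.grab_frame("scene"))
f=cv2.imread("pics/s6f.png");cv2.imwrite("pics/s6.png",cv2.resize(f[120:250,220:350],None,fx=4,fy=4,interpolation=3))
print(proj("wrist",[.472,-.043,.12],c))
E
```

```text
-163 12.28 [-179.96   -0.   -162.86] [-0.2 -2.8 -0.5] [-0.58  0.04  0.19]
-165 12.53 [-1.7994e+02 -1.0000e-02 -1.6487e+02] [-1.3 -4.6  1.1] [-1.04  0.11  0.95]
12.9583 [ 0.472  -0.0432  0.1779] [-0.3 -0.1 -0. ]
15.0417
[258.99376877 216.83764426]
```

View pics/w6.png

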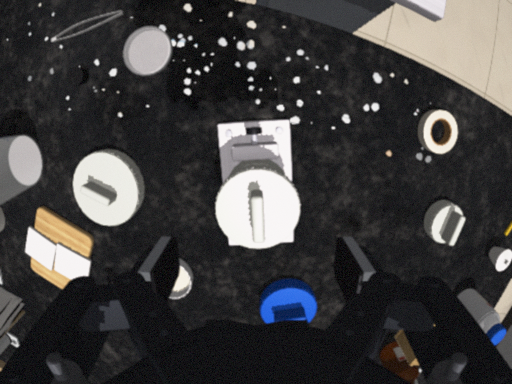

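View pics/s6.png

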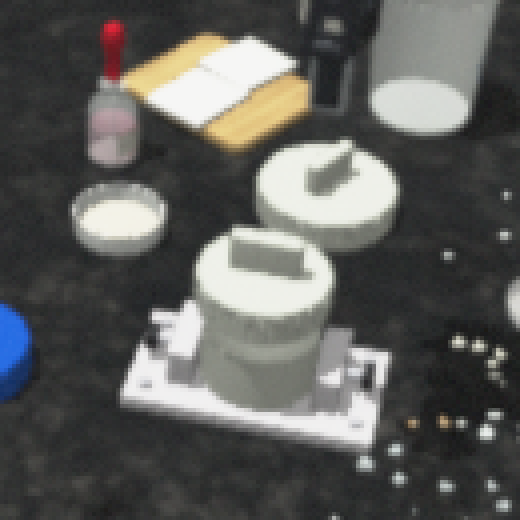

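```bash
python3 - <<'E'
from h import *
c=np.load("w6.npy",allow_pickle=True).item()
im=cv2.imread("pics/w6.png");cv2.imwrite("pics/w6c.png",cv2.resize(im[110:260,205:310],None,fx=4,fy=4,interpolation=3))
for n,P in(("top rim plate L",0),):
  ctr=[px("wrist",(u,v),.102,c) for u,v in((215.5,209),(300.5,209))]; print(sum(ctr)/2,np.linalg.norm(ctr[0]-ctr[1]))
a,b=px("wrist",(257,194),.130,c),px("wrist",(258,241),.130,c);print((a+b)/2,np.linalg.norm(a-b),np.degrees(np.arctan2(*(b-a)[1::-1])))
# scene check bar: project expected top edge ends if seated
d=np.array([np.cos(np.radians(17)),np.sin(np.radians(17)),0])
for k in(-24,24):
  p=proj("scene",np.array([.472,-.0433,.130])+d*k/1000);print(((p-[220,120])+.5)*4)
# disc centre in top cam
t=robot.grab_frame("top");cv2.imwrite("pics/t6.png",t)
E
```

```text
[ 0.4708108  -0.04420534  0.102     ] 0.08771744580838081
[ 0.46995799 -0.045059    0.13      ] 0.04739187807741186 16.146572329181183
[308.29217245 243.98792746]
[234.2676534  229.94481245]
```

View pics/w6c.png

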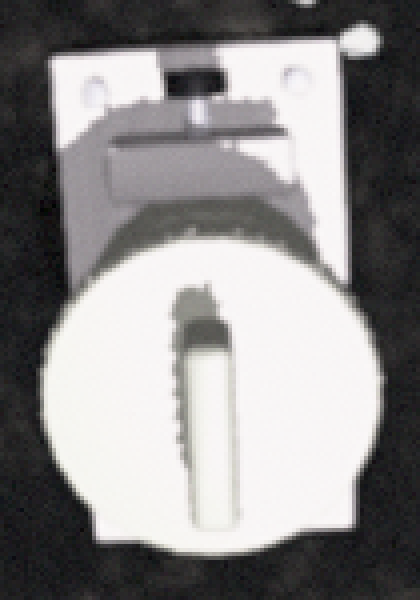

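View pics/t6.png

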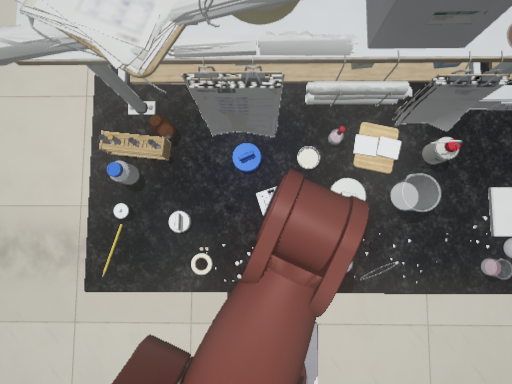

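```bash
python3 - <<'E'
from plant import robot
print(robot.observe()["time"]); robot.job_done()
E
```

```text
15.1917
the job is handed in; nothing more can be done
```

I fitted the 88 mm lid on the jar and handed the job in at 15.2 s. `job_done` gives no verdict, so this rests on my own checks.

**Choosing the lid:** The white lids in the top picture were at (205,168), (179,222) and (348,196), with a blue look-alike at (247,156). The one at (205,168) measured 87 mm across in the enlarged wrist crop, so I took it.

**Placing it:** I gripped the lid by its bar and lowered it with the bar crosswise to the block. It touched the rim with the TCP (tool point) at z 0.178 m, the height expected for a seated lid. I then turned it clockwise about 92° until the stops pushed back with about 1 N·m, and let go.

**Last checks:**

| Check | Result | Limit |
|---|---|---|
| Lid centre from the mouth | about 1.5–3 mm off | 12 mm |
| Bar against the block | about 1.5° off | 20° |
| Height and level | bar in the scene picture within about 1 px of where a seated lid would show it | 5 mm, 7° |
| Small lid | in its original place in the top picture | 40 mm |
| Large lid | partly hidden by the arm in the top picture; not measured, but never touched | 40 mm |
| Gripper | open and clear of everything | touches nothing |

**Disagreement:** one wrist-picture estimate of the mouth, from the picture's edge, was about 5 mm off in y. I ignored it because the top and scene cameras agreed within 0.5 mm and the lid went down cleanly.

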